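# Level the instrument table and hold it down on its foot

## Task

Slide the red spirit level along the steel plate of the levelling table, its foot under the lips of the dark steel shoe, until it meets the end stop, and let go of it. Then take the black knob of the levelling foot, press it down so that the foot sits on its seat, and turn it until the bubble settles between the two black lines. Finish while still holding the knob pressed down with the bubble centred, so that I can tighten the hold-down bolts; keep the level upright all along and leave the spanner, tape measure and bolt jar where they lie.

Things in the scene. Friction and masses are not known exactly. Their poses are not given: they have to be found in the camera images.
- table: Levelling table screwed to the bench. Green base 290 x 124 x 12 mm; origin under its middle, +x from hinge end to knob end, z up. Steel plate 270 x 100 x 10 mm, top about 46 mm above the bench, over x = -132..138 mm, hinged on a pin at x = -125. Two loosened bolt heads, 9 mm high, on the plate at x = 120, y = +-38 mm. Green hinge lugs at x = -125, y = +-56 mm reach 54 mm above the bench
- shoe_home (a point): Point on the plate's top, at table x = -20 mm, y = 0, moving with the plate. The level's origin lies here when it is home, long axis along the table's x, either end first. The end stop's face is 75 mm further along +x. From here back to the hinge end the plate is flat and free: the level can be set down some 60 mm short of home and slid in along +x
- shoe_mouth (a point): Where the shoe's rails begin, on the plate's top, at table x = 0, y = 0. The shoe is a dark steel channel open to the hinge end: rails 38 mm apart run 62 mm in +x to the end stop, flared to 44 mm over 18 mm before this point. Lips over the rails, from 8 mm past this point, are 26 mm apart, underside 8 mm and top 12 mm above the plate; they keep the level's foot down
- level: Spirit level lying loose on the bench: 150 mm long (x), 46 mm high, about 0.3 kg, origin under its middle, z up. Aluminium foot 36 mm wide (y), 6 mm thick; above it the red body is 18 mm wide, to be gripped across y from 8 mm above the underside up. A yellow-green vial lies along x in the middle of its top, with two black lines 18 mm apart
- vial_mid (a point): Middle of the vial, halfway between its two black lines, 43.5 mm above the level's underside
- bubble_mid (a point): Middle of the pale bubble, 12 mm long. It moves along the level's x up to 15 mm either side of vial_mid, to the higher end, 1.7 mm per milliradian of tilt, and needs about 1 s to settle
- foot_knob: Black knob of the levelling foot, vertical axis, at table x = 105 mm, y = 0. Origin under the middle of its skirt, 54 mm above the bench (57 sprung up). Skirt 60 mm across, 4 mm thick, turns with the knob; above it a fluted grip 36 mm across, 24 mm high. Pressed home, it keeps its height as it turns. It turns with about 0.05 N m, 3 rad either way
- knob_grip (a point): Point on the knob's axis at half height of its fluted grip. Clockwise from above raises the knob end of the plate by 1.27 mm per radian (230 mm from the hinge pin), moving the bubble about 9 mm per radian towards the knob. At the start the plate end is too low once pressed: 0.6 to 1.6 rad of clockwise turn is wanted
- foot (a joint): How far the foot is sprung up off its seat, as an angle about the hinge pin, rad: 0 pressed home, 0.013 (knob 3 mm up) at its stop, as at the start. A coil spring lifts foot, knob and plate end together; 6 to 10 N down on the knob seats it (each further N moves the bubble about 0.15 mm). Sprung up, the plate tilts 13 mrad more, so the bubble is true only while pressed home
- spanner: Open-ended steel spanner, 189 x 32 x 9 mm, bystander, origin under its middle
- tape_measure: Yellow and black tape measure, 37 x 72 x 64 mm, bystander, origin under its middle
- bolt_jar: Brown jar of bolts with a grey lid, 63 mm across, 79 mm high, bystander, origin under its middle

How it is judged:
On the way:
1. the level is home in the shoe, its foot under the lips and against the end stop, and let go (x of level in the frame of shoe_home between -0.004 and 0.003 m and y of level in the frame of shoe_home between -0.003 and 0.003 m and z of level in the frame of shoe_home below 0.003 m and angle between the x axis of level and the x axis of table, either way round below 0.05 rad and contact force between each of the arm, the fingers and level below 0.3 N), for 0.2 s.
At the end, for the whole second after the job is handed in: Through the last second: fingers on the knob (over 4 N), foot within 0.6 mm of its seat, bubble within 3 mm of the vial's middle (between the lines), level untouched and home in the shoe (4 mm of the end stop, 3 mm sideways and in height, 0.05 rad) (all of step 1 and value of joint foot below 0.0026 rad and contact force between the fingers and foot_knob above 4 N and x of bubble_mid in the frame of vial_mid between -0.003 and 0.003 m); the arm keeps its last pose, push and grip.
It fails at once if a bystander (spanner, tape measure, bolt jar) is pushed more than 30 mm (distance of any of spanner, tape_measure, bolt_jar from where it was at the start of the episode above 0.03 m).
It fails at once if the level is tipped over (more than 0.7 rad) (angle between level's own z axis and vertical above 0.7 rad).
It also fails if it takes over 67 s, if anything falls off the work surface, if the arm or the gripper's body presses on something with over 40 N, if the wrist force passes 120 N, or if a joint passes its speed limit or range.

## Robot

A 6-joint arm with a two-finger parallel gripper is mounted at the origin on the work surface; the furniture and walls round the work are solid. World frame = base frame: x ahead of the robot, y to its left, z up, the work surface at z = 0. Lengths are in m, angles in rad, forces in N, time in s.
With the tool pointing down it reaches from about 0.35 to 0.775 m from the base axis. Payload 7.3 kg.
Tool frame: the origin (TCP) lies midway between the tips of the shut fingers; the grasp point (between the pads) lies grasp_offset behind it (grasp_offset is the distance from the TCP to the grasp point, in m); z points along the fingers, y is the line along which they close (so a half turn about z gives the same grasp; the last joint's range is limited). The gripper opens to 92 mm and grips with 3 to 60 N. Pads are 19 mm wide; open, the fingers measure 130 mm over their backs; the gripper's body (75 mm by 190 mm) begins 47 mm behind the grasp point.
Start: joints at [1.06, 0.342, 1.524, -0, 1.275, -0.146], TCP at [0.187, 0.49, 0.227] pointing down, gripper open.
Joint ranges: [-2.53, 2.53], [-0.77, 2.02], [0.04, 2.7], [-1, 4.14], [0.28, 2.66], [-3.11, 3.11]. Speed limits (rad/s): [2.57, 2.57, 3.14, 3.14, 3.14, 3.14].

## Interface

Orientations are given as [roll, pitch, yaw] about the fixed x, y, z axes, in that order (R = Rz(yaw) Ry(pitch) Rx(roll)).
In Python, from cell import * gives the robot as it stands.
- The arm moves only by the tool step_arm, never from a script. Its argument "plan" is a list of rows, each a list of 5 numbers: the closure, from -1 (fully open) to 1 (shut), then the shift along the tool's x, y, z in m, then the turn about the tool's z in rad. In form: [[hand, x, y, z, twist], ...]. A call has 1 to 20 rows; each row is the pose to reach, as a shift and turn from the pose commanded when the call began, along the tool's axes at that moment; what a row does not reach only later rows make up. A row lasts 1/8 s, in which the tool goes at most 62.5 mm and 10.7 degrees, less where a joint would pass 70% of its speed; a pose out of reach is approached as far as the arm can. A call with a gripper value outside its range is refused whole. The fingers move at their own pace and stop on an object; "grip_force" is the grip in N (left out, the last holds). Time passes only in rows, so rows that repeat a pose let the fingers close. It gives the time, the measured TCP pose, the force, the opening and the grip force at its end, in the units of the state.
- observe(): the state, without advancing time (a new reading comes with each control period).
- read_camera(name): name is "side" or "top" or "wrist"; returns a dict with "img" (480x640x3 uint8, red, green, blue), "range_z" (480x640 float32, m along the optical axis (not along the pixel's ray), 0 where there is no reading), "fx", "fy", "cx", "cy" (pixels), "k1" (the pictures are not rectified: a ray, as slopes to the right and down, at radius r is drawn at 1 + k1 r^2 times it, then the intrinsics apply), "R" (3x3) and "t" (3): a world point X has camera coordinates R X + t; the wrist camera has in their place "T_tool_cam" (4x4, takes a point from camera to tool coordinates, whose origin is the TCP and whose axes are the flange's). Camera axes: x right, y down, z forward; pixel columns grow to the right and rows downward; lengths in m; the calibration is good to about 2 mm. A picture is of the moment at which its call begins: read the wrist's pose just before it.
- hand_in(): hands the job in; it is judged then, once.
The state is a dict: "time": time; "qpos": joint angles; "qvel": joint speeds; "joint_efforts": joint torques, N m; "tool_pos": TCP position; "tool_rot": TCP orientation; "contact_force": force on the tool from outside, world axes, zero at the start; "torque": the same for the moment, N m; "opening": finger opening in m; "grip_force": force on a finger pad.
Only numpy, scipy, OpenCV 4.12 (cv2) and the standard library are available. Lean on these libraries where they do the work, as an engineer would, in place of code of your own. Each camera call takes 0.05 s, during which the arm holds its last target. There are 200 camera calls.

## Working session

There is one attempt and no reset: what is moved stays moved. The work goes in short steps, Python scripts to look and compute and a tool call to move; the robot and the scene stay as the last step left them, time stands still between calls to the robot, and variables do not carry over. Pictures are saved under pics/ and viewed, at most 10 in all, crops included, and the job is handed in when it is done.

Besides the shell and the picture viewer there is one more tool, called as name(argument=value, ...) on one line, values as JSON. step_arm: Moves the arm, as the interface text tells. Its arguments: {"type":"object","properties":{"plan":{"type":"array","items":{"type":"array","items":{"type":"number"}}},"grip_force":{"type":"number"}},"required":["plan"]}

```bash
mkdir -p pics; ls
cat > h.py <<'E'
from cell import *
import numpy as np, cv2
from scipy.spatial.transform import Rotation as Ro
def snap(n,f=None):
    s=observe(); d=read_camera(n)
    if f: cv2.imwrite('pics/'+f,d['img'][:,:,::-1])
    if 'R' in d: d['Rw']=np.array(d['R']).T; d['tw']=-d['Rw']@np.array(d['t'])
    else:
        T=np.array(d['T_tool_cam']); Rt=Ro.from_euler('xyz',s['tool_rot']).as_matrix()
        d['Rw']=Rt@T[:3,:3]; d['tw']=Rt@T[:3,3]+np.array(s['tool_pos'])
    return d
def ray(d,u,v):
    x=(u-d['cx'])/d['fx'];y=(v-d['cy'])/d['fy'];a,b=x,y
    for _ in range(8):
        r=a*a+b*b; a=x/(1+d['k1']*r); b=y/(1+d['k1']*r)
    return d['Rw']@np.array([a,b,1.])
def atz(d,u,v,z):
    r=ray(d,u,v); return d['tw']+r*(z-d['tw'][2])/r[2]
def dep(d,u,v):
    return d['tw']+ray(d,u,v)*d['range_z'][int(v),int(u)]
E
python3 - <<'E'
from h import *
s=observe(); print(s)
d=snap('top','top1.png'); np.save('pics/t.npy',d,allow_pickle=True)
e=snap('side','side1.png'); np.save('pics/s.npy',e,allow_pickle=True)
print(d['tw'],d['Rw'],e['tw'],e['Rw'],d['fx'])
try: print(grasp_offset)
except Exception as x: print(x)
E
```

```text
pics
{'time': 0.0, 'qpos': array([ 1.06000958e+00,  3.42715689e-01,  1.52503246e+00, -5.83233358e-06,
        1.27540318e+00, -1.46008629e-01]), 'qvel': array([-7.32231121e-05,  1.07385630e-03,  1.86806077e-04,  3.99091979e-04,
        1.23004336e-03, -7.99981279e-05]), 'joint_efforts': array([ 1.15997234e-03, -4.31248677e+01, -2.44226342e+01,  7.18008773e-02,
        5.61328093e-02, -1.44677829e-04]), 'tool_pos': array([0.18706887, 0.49009498, 0.22604323]), 'tool_rot': array([-3.14004975e+00, -2.21254298e-04,  2.77681607e+00]), 'contact_force': array([ 0.10286315,  0.32305974, -1.13359329]), 'torque': array([-0.03550167,  0.01551763, -0.02512057]), 'grip_force': 0.0, 'opening': 0.0916170593608146}
[0.30517565 0.17259848 1.06320274] [[-0.01650959 -0.99511689  0.09731297]
 [-0.99986263  0.01628859 -0.00306502]
 [ 0.00146496 -0.0973502  -0.99524911]] [0.34552367 1.05476525 0.52819068] [[-0.99849791 -0.0350958   0.04207378]
 [-0.05326611  0.44196841 -0.89544773]
 [ 0.01283117 -0.8963438  -0.44317395]] 555.8943119712746
0.0188
```

View pics/top1.png

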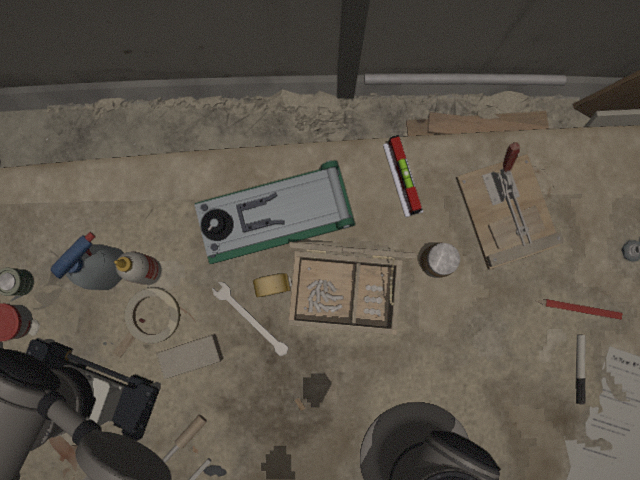

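View pics/side1.png

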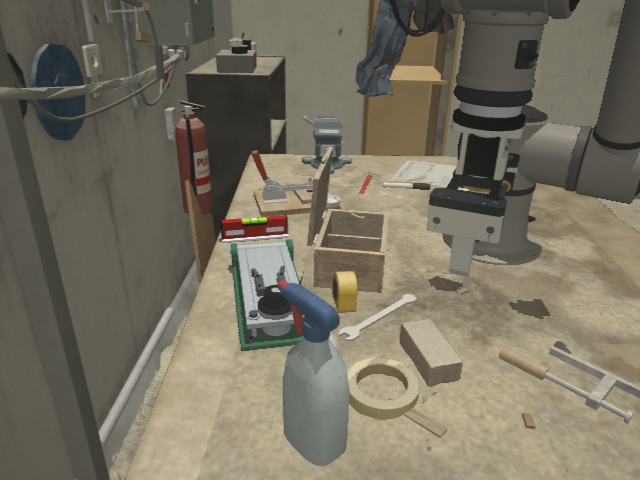

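The top view shows the table (knob at about 216,223, hinge end near 340,185), the level at 387-420,137-215, and a box with an upright lid just below the table at 290-420,240-260. I'll take an enlarged crop and rough positions.

Run:
```python
from h import *
d=np.load('pics/t.npy',allow_pickle=True).item()
im=d['img'][120:270,185:435,::-1]
cv2.imwrite('pics/crop1.png',cv2.resize(im,None,fx=3.2,fy=3.2,interpolation=cv2.INTER_CUBIC))
for n,u,v in [('knob',216,223),('lidL',310,244),('lidM',350,250),('lidR',415,258),('box',355,290),('boxf',300,322),('hinge',330,166),('plate',300,200),('tape',270,285),('jar',440,259),('lev',403,175)]:
    print(n,dep(d,u,v).round(3))
```

```text
knob [0.441 0.358 0.088]
lidL [0.387 0.189 0.225]
lidM [0.376 0.128 0.231]
lidR [0.363 0.029 0.222]
box [0.319 0.112 0.063]
boxf [0.264 0.211 0.088]
hinge [0.548 0.153 0.058]
plate [0.486 0.209 0.048]
tape [0.33  0.265 0.063]
jar [ 0.371 -0.04   0.079]
lev [0.532 0.016 0.044]
```

View pics/crop1.png

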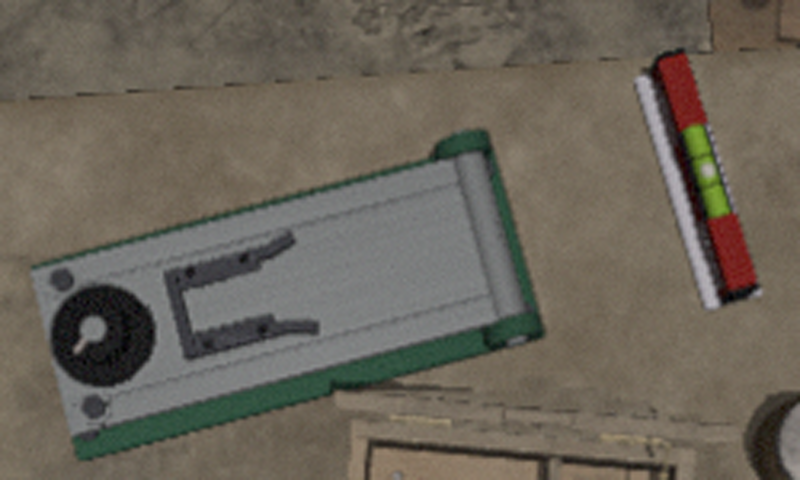

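The crop shows the knob skirt centre at about (103,334), bolts at (62,280) and (94,406), the level top ends at (670,55) and (740,292), and the lid's left end near (335,395). Next I fit the table pose and check gripper clearance to the lid, using the point clouds.

Run:
```python
from h import *
d=np.load('pics/t.npy',allow_pickle=True).item();e=np.load('pics/s.npy',allow_pickle=True).item()
c=lambda x,y:(185+x/3.2,120+y/3.2)
P=[((103,334),(105,0,61)),((62,280),(120,38,57)),((94,406),(120,-38,57))]
# which bolt is +y: table y = z cross x
w=np.array([atz(d,*c(*p),q[2]/1000)[:2] for p,q in P]); print(w.round(4))
lug=[atz(d,*c(465,140),.054)[:2],atz(d,*c(513,325),.054)[:2]]; print('lugs',np.round(lug,4))
h=(lug[0]+lug[1])/2; k=w[0]; ax=(k-h)/np.linalg.norm(k-h); print('ax',ax,np.linalg.norm(k-h))
yaw=np.arctan2(ax[1],ax[0]); ay=np.array([-ax[1],ax[0]]); o=k-.105*ax
b=(w[1]-w[2]); print('yaw',yaw,'bolt-based',np.arctan2(b[1],b[0]), np.linalg.norm(b),'origin',o)
for n,a in [('home',-20),('set',-80)]: print(n,o+a/1000*ax)
L=np.array([atz(d,*c(x,y),.046) for x,y in [(670,55),(740,292),(708,171)]]);print('level',L.round(4),np.linalg.norm(L[0]-L[1]))
v=L[0]-L[1];print('lev yaw',np.arctan2(v[1],v[0]))
def cloud(d):
    vv,uu=np.mgrid[0:480:2,0:640:2]; r=d['range_z'][::2,::2]
    x=(uu-d['cx'])/d['fx'];y=(vv-d['cy'])/d['fy'];a,b=x,y
    for _ in range(6):
        q=1+d['k1']*(a*a+b*b);a,b=x/q,y/q
    p=np.stack([a*r,b*r,r],-1)[r>0]
    return p@d['Rw'].T+d['tw']
C=np.vstack([cloud(d),cloud(e)])
t=C[:,:2]-o; T=np.c_[t@ax,t@ay,C[:,2]]*1000
for lo,hi in [(90,130),(130,180),(180,240)]:
  for x in range(-240,180,20):
    m=(T[:,2]>lo)&(T[:,2]<hi)&(T[:,0]>x)&(T[:,0]<x+20)
    for s in (1,-1):
      q=s*T[m&(s*T[:,1]>0)&(s*T[:,1]<250),1]
      q=q[q>35]
      if len(q): print((lo,hi),x,'side',s,'min',q.min().round(0),len(q))
```

```text
[[0.4419 0.3606]
 [0.4742 0.3853]
 [0.4011 0.3664]]
lugs [[0.5527 0.152 ]
 [0.444  0.1265]]
ax [-0.24734625  0.96892716] 0.22846597460876725
yaw 1.8207367647735584 bolt-based 0.2525578760073429 0.0755019063227611 origin [0.46784779 0.25885655]
home [0.47279472 0.239478  ]
set [0.48763549 0.18134237]
level [[ 0.6044  0.03    0.046 ]
 [ 0.4624 -0.0062  0.046 ]
 [ 0.5343  0.01    0.046 ]] 0.1465170728022025
lev yaw 0.24915437390862036
(90, 130) -200 side 1 min 145.0 4
(90, 130) -180 side 1 min 130.0 21
(90, 130) -160 side 1 min 132.0 7
(90, 130) -140 side 1 min 123.0 4
(90, 130) -120 side 1 min 114.0 6
(90, 130) -100 side 1 min 107.0 6
(90, 130) -80 side 1 min 89.0 8
(90, 130) -60 side 1 min 91.0 9
(90, 130) -40 side 1 min 76.0 14
(90, 130) -20 side 1 min 75.0 16
(130, 180) -200 side 1 min 154.0 2
(130, 180) -180 side 1 min 139.0 14
(130, 180) -160 side 1 min 134.0 5
(130, 180) -140 side 1 min 126.0 7
(130, 180) -120 side 1 min 119.0 7
(130, 180) -100 side 1 min 111.0 8
(130, 180) -80 side 1 min 103.0 7
(130, 180) -60 side 1 min 94.0 10
(130, 180) -40 side 1 min 79.0 17
(130, 180) -20 side 1 min 79.0 25
(180, 240) -200 side 1 min 145.0 27
(180, 240) -180 side 1 min 139.0 27
(180, 240) -160 side 1 min 131.0 31
(180, 240) -140 side 1 min 122.0 28
(180, 240) -120 side 1 min 117.0 32
(180, 240) -100 side 1 min 108.0 35
(180, 240) -80 side 1 min 102.0 32
(180, 240) -60 side 1 min 94.0 33
(180, 240) -40 side 1 min 82.0 40
(180, 240) -20 side 1 min 82.0 32
```

```bash
cat >> h.py <<'E'
def go(x,y,z,yaw):
    s=observe(); R=Ro.from_euler('xyz',s['tool_rot']).as_matrix()
    sh=R.T@(np.array([x,y,z])-s['tool_pos']); c=s['tool_rot'][2]
    print('t',round(float(s['time']),2),'shift',sh.round(4),'twist',round(float(-((yaw-c+np.pi)%(2*np.pi)-np.pi)),4),'q',s['qpos'].round(2))
o=np.array([.4678,.2589]); TY=1.821
def tb(x,y=0,T=TY):  # table mm -> world
    return o+np.array([np.cos(T)*x-np.sin(T)*y,np.sin(T)*x+np.cos(T)*y])/1000
E
python3 - <<'E'
from h import *
go(.5343+.032*.969,.010+.032*.246,.33,3.391)
go(.5343+.032*.969,.010+.032*.246,.17,3.391)
E
```

```text
t 0.1 shift [-0.5218 -0.3064 -0.1036] twist -0.6142 q [ 1.06  0.34  1.52  0.    1.28 -0.15]
t 0.1 shift [-0.5218 -0.3062  0.0564] twist -0.6142 q [ 1.06  0.34  1.52  0.    1.28 -0.15]
```

step_arm(plan=[[-1,0,0,-0.06,0],[-1,0,0,-0.104,0],[-1,-0.05,-0.03,-0.104,-0.15],[-1,-0.1,-0.06,-0.104,-0.3],[-1,-0.15,-0.09,-0.104,-0.45],[-1,-0.2,-0.12,-0.104,-0.614],[-1,-0.25,-0.15,-0.104,-0.614],[-1,-0.3,-0.18,-0.104,-0.614],[-1,-0.35,-0.21,-0.104,-0.614],[-1,-0.4,-0.24,-0.104,-0.614],[-1,-0.45,-0.27,-0.104,-0.614],[-1,-0.5,-0.3,-0.08,-0.614],[-1,-0.522,-0.306,-0.04,-0.614],[-1,-0.522,-0.306,0.01,-0.614],[-1,-0.522,-0.306,0.05,-0.614],[-1,-0.522,-0.306,0.056,-0.614],[-1,-0.522,-0.306,0.056,-0.614]])

```text
time: 2.22
tool_pos: [0.5663, 0.0184, 0.1716]
tool_rot: [-3.141, 0.001, -2.892]
contact_force: [0.1, 0.5, 0.5]
opening: 0.0917
grip_force: 0.0
```

Run:
```python
from h import *
d=snap('wrist','w1.png'); np.save('pics/w1.npy',d,allow_pickle=True)
s=observe(); print(s['tool_pos'],s['tool_rot'],s['qpos'],d['T_tool_cam'].round(3))
```

```text
[0.56673715 0.01838136 0.17242582] [-3.14071504e+00  2.59928239e-03 -2.89222821e+00] [-1.02765822e-01  4.63614052e-01  1.49069535e+00  7.85076836e-05
  1.18454077e+00 -1.92295493e+00] [[-0.001 -0.966 -0.258  0.069]
 [ 1.    -0.    -0.001  0.   ]
 [ 0.001 -0.258  0.966 -0.158]
 [ 0.     0.     0.     1.   ]]
```

View pics/w1.png

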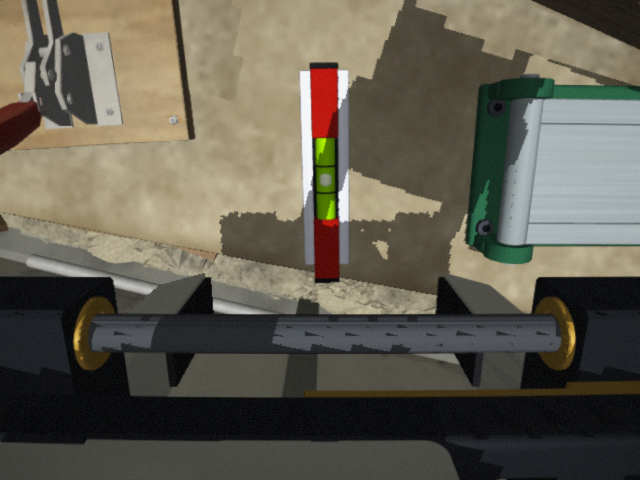

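The wrist view shows the level between (324,65) and (327,281) with the vial's middle at about (325,180), and the table's hinge lugs at (533,88) and (510,252).

Run:
```python
from h import *
d=np.load('pics/w1.npy',allow_pickle=True).item()
A=atz(d,324,65,.046);B=atz(d,327,281,.046);V=atz(d,325,179.5,.046);print(A,B,V,np.linalg.norm(A-B))
v=B-A;yaw=np.arctan2(v[1],v[0]);print('yaw',yaw)
for p in [(301,71),(349,70),(304,264),(348,263)]: print(atz(d,*p,.006)[:2].round(4))
print('lugs',atz(d,530,88,.054)[:2],atz(d,508,254,.054)[:2])
M=(A+B)/2; u=np.array([np.cos(yaw),np.sin(yaw)]); g=M[:2]+.032*u; print('M',M,'g',g)
go(g[0],g[1],.014,yaw+np.pi)
```

```text
[ 0.46456331 -0.0079769   0.046     ] [0.60630335 0.0302559  0.046     ] [0.53532687 0.01069168 0.046     ] 0.14680594654846674
yaw 0.26346849406776596
[ 0.4678 -0.0246]
[0.4585 0.0092]
[0.6116 0.0124]
[0.6019 0.0471]
lugs [0.44597389 0.1216051 ] [0.55294838 0.1467033 ]
M [0.53543333 0.0111395  0.046     ] g [0.56632909 0.01947329]
t 2.27 shift [0.0005 0.0013 0.1584] twist -0.0141 q [-0.1   0.46  1.49  0.    1.18 -1.92]
```

step_arm(plan=[[-0.4,0,0.001,0.06,-0.007],[-0.4,0,0.001,0.12,-0.007],[-0.4,0,0.001,0.145,-0.007],[-0.4,0,0.001,0.158,-0.007],[-0.4,0,0.001,0.158,-0.007],[1,0,0.001,0.158,-0.007],[1,0,0.001,0.158,-0.007],[1,0,0.001,0.158,-0.007],[1,0,0.001,0.158,-0.007],[1,0,0.001,0.158,-0.007],[1,0,0.001,0.158,-0.007]], grip_force=55)

```text
time: 3.65
tool_pos: [0.5655, 0.0193, 0.0128]
tool_rot: [3.142, 0.0, -2.885]
contact_force: [-0.2, 0.2, 1.1]
opening: 0.0178
grip_force: 55.0
```

Run:
```python
from h import *
g=tb(-124); print(g)
go(g[0],g[1],.26,1.821)
```

```text
[0.49850256 0.13876111]
t 3.65 shift [ 0.0346  0.1325 -0.2472] twist 1.5769 q [-0.1   0.66  1.65  0.    0.83 -1.93]
```

step_arm(plan=[[1,0,0,-0.03,0],[1,0,0,-0.08,0],[1,0,0,-0.13,0],[1,0,0,-0.18,0],[1,0,0,-0.23,0],[1,0.005,0.015,-0.247,0.16],[1,0.01,0.03,-0.247,0.32],[1,0.015,0.045,-0.247,0.48],[1,0.02,0.06,-0.247,0.64],[1,0.024,0.075,-0.247,0.8],[1,0.027,0.09,-0.247,0.96],[1,0.03,0.105,-0.247,1.12],[1,0.033,0.12,-0.247,1.28],[1,0.0346,0.13,-0.247,1.44],[1,0.0346,0.1325,-0.247,1.577],[1,0.0346,0.1325,-0.247,1.577],[1,0.0346,0.1325,-0.247,1.577]])

```text
time: 5.78
tool_pos: [0.4983, 0.1386, 0.2593]
tool_rot: [-3.141, -0.0, 1.823]
contact_force: [-0.5, 0.0, -3.1]
opening: 0.0179
grip_force: 55.0
```

Run:
```python
from h import *
d=snap('wrist','w2.png'); np.save('pics/w2.npy',d,allow_pickle=True)
s=observe(); print(s['tool_pos'],s['tool_rot'],s['qpos'],s['opening'])
```

```text
[0.49840051 0.13853253 0.25943543] [-3.14102031e+00 -5.11158088e-05  1.82273594e+00] [ 1.22891365e-01  3.04059946e-01  1.48713728e+00 -2.35303473e-05
  1.35096959e+00 -1.29043130e-01] 0.017726752710643372
```

View pics/w2.png

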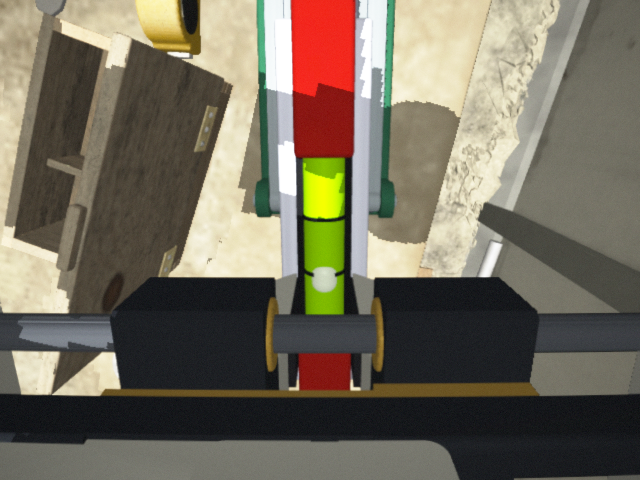

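The held level runs straight up the picture (centre column about 324), with the lugs' outer edges at columns 256 and 394 on row 198 and the green table sides at about 259 and 394 near the top.

Run:
```python
from h import *
d=np.load('pics/w2.npy',allow_pickle=True).item()
print(d['cx'],d['cy'])
im=d['img']
for r in (30,60,100,140):
    row=im[r].astype(int); g=(row[:,1]-row[:,0]>15)&(row[:,1]-row[:,2]>5); u=np.where(g)[0]; u=u[(u>230)&(u<420)]
    print(r,u.min(),u.max(),atz(d,u.min(),r,.03)[:2].round(4),atz(d,u.max(),r,.03)[:2].round(4))
    c=(row[:,0]>120)&(row[:,1]<60); x=np.where(c)[0]; x=x[(x>270)&(x<380)]
    print('   red',x.min(),x.max())
s=observe()
for n,p,z in [('lugL',(256,198),.05),('lugR',(394,198),.05)]:
    w=atz(d,*p,z)[:2]-o; print(n,np.array([[np.cos(TY),np.sin(TY)],[-np.sin(TY),np.cos(TY)]])@w*1000)
M=np.array([[np.cos(TY),np.sin(TY)],[-np.sin(TY),np.cos(TY)]])
for r in (30,100):
    for c in (293,355): print('red',r,c,M@(atz(d,c,r,.293)[:2]-o)*1000)
for r in (30,60,100,140):
    row=im[r].astype(int); g=(row[:,1]-row[:,0]>15)&(row[:,1]-row[:,2]>5); u=np.where(g)[0]; u=u[(u>230)&(u<420)]
    print(r,(M@(atz(d,u.min(),r,.012)[:2]-o)*1000).round(1),(M@(atz(d,u.max(),r,.012)[:2]-o)*1000).round(1))
```

```text
324.2057778235923 234.77002184489112
30 257 393 [0.406  0.2665] [0.5188 0.2955]
   red 292 354
60 258 392 [0.412 0.243] [0.5249 0.272 ]
   red 293 353
100 259 390 [0.42   0.2106] [0.5327 0.2396]
   red 294 351
140 261 389 [0.4292 0.177 ] [0.5418 0.2059]
   red 294 352
lugL [-119.66707835   60.98173926]
lugR [-119.43047324  -62.07398857]
red 30 293 [-30.0350912    8.57686144]
red 30 355 [-30.01073823  -8.45987652]
red 100 293 [-48.52775896   8.86431868]
red 100 355 [-48.49915407  -8.805632  ]
30 [26.2 60.7] [ 26.4 -61.2]
60 [ 0.9 60.7] [  1.1 -61.3]
100 [-34.1  61. ] [-33.9 -60.8]
140 [-70.5  60.4] [-70.3 -61.3]
```

step_arm(plan=[[1,0,0,0.05,0],[1,0,0,0.1,0],[1,0,0,0.14,0],[1,0,0,0.17,0],[1,0,0,0.185,0],[1,0,0,0.193,0],[1,0,0,0.196,0],[1,0,0,0.198,0],[1,0,0,0.198,0]])

```text
time: 6.95
tool_pos: [0.4988, 0.1388, 0.0623]
tool_rot: [3.14, 0.0, 1.821]
contact_force: [0.3, -0.5, -2.8]
opening: 0.0178
grip_force: 55.0
```

step_arm(plan=[[1,0,0,0.001,0],[1,0,0,0.002,0],[1,0,0,0.002,0]])

```text
time: 7.32
tool_pos: [0.4986, 0.1388, 0.0598]
tool_rot: [3.141, -0.0, 1.821]
contact_force: [0.4, -0.5, -3.2]
opening: 0.0179
grip_force: 55.0
```

step_arm(plan=[[1,0,0,0.001,0],[1,0,0,0.0015,0],[1,0,0,0.0015,0]])

```text
time: 7.7
tool_pos: [0.4986, 0.1388, 0.0596]
tool_rot: [3.141, 0.0, 1.821]
contact_force: [-4.3, 0.5, 10.0]
opening: 0.0175
grip_force: 55.0
```

step_arm(plan=[[1,0,0,-0.001,0],[0.2,0,0,-0.001,0],[0.2,0,0,-0.001,0],[0.2,0,0,-0.001,0],[0.2,0,0,-0.001,0],[0.2,0,0,-0.03,0],[0.2,0,0,-0.08,0],[0.2,0,0,-0.13,0],[0.2,0,0,-0.18,0],[0.2,0,0,-0.2,0],[0.2,0,0,-0.2,0]])

```text
time: 9.07
tool_pos: [0.4991, 0.1389, 0.2596]
tool_rot: [3.138, 0.0, 1.821]
contact_force: [-0.0, 0.1, -0.2]
opening: 0.0365
grip_force: 0.0
```

Run:
```python
from h import *
d=snap('wrist','w3.png'); np.save('pics/w3.npy',d,allow_pickle=True)
p=tb(-92-75-19-20); go(p[0],p[1],.26,3.392); go(p[0],p[1],.062,3.392)
```

```text
t 9.12 shift [-0.082   0.0001 -0.002 ] twist -1.5712 q [ 0.12  0.3   1.49  0.    1.35 -0.13]
t 9.12 shift [-0.082 -0.     0.196] twist -1.5712 q [ 0.12  0.3   1.49  0.    1.35 -0.13]
```

View pics/w3.png

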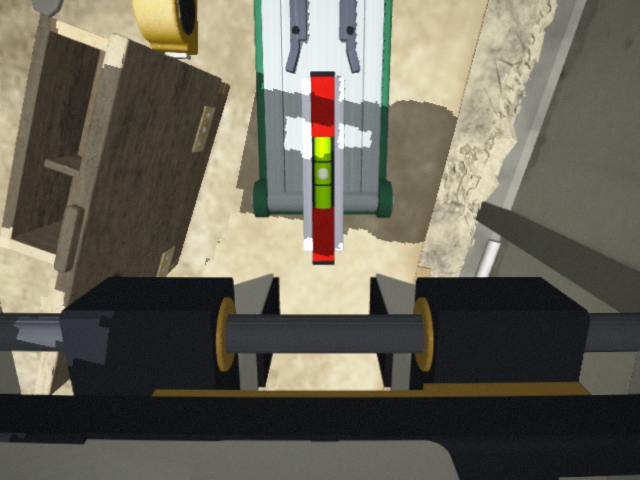

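The level lies on the plate, centred (front end at 322,75, flares at columns 291 and 358, rear end at 323,263). I'll now turn the hand, close it, and push the level in from behind.

Run:
```python
from h import *
d=np.load('pics/w3.npy',allow_pickle=True).item()
M=np.array([[np.cos(TY),np.sin(TY)],[-np.sin(TY),np.cos(TY)]])
for n,p,z in [('front',(322,73),.092),('rear',(323,264),.092),('vial',(322.5,173.5),.092),('flL',(291,71),.058),('flR',(356,71),.058)]:
    print(n,M@(atz(d,*p,z)[:2]-o)*1000)
```

```text
front [-1.90871252e+01 -1.04756502e-02]
rear [-167.21342628   -0.52073517]
vial [-92.90935526  -0.24632223]
flL [-13.78872239  25.19237776]
flR [-13.81361925 -27.55439055]
```

step_arm(plan=[[1,-0.02,0,0,-0.17],[1,-0.04,0,0,-0.34],[1,-0.06,0,0,-0.51],[1,-0.082,0,0,-0.68],[1,-0.082,0,0,-0.85],[1,-0.082,0,0,-1.02],[1,-0.082,0,0,-1.19],[1,-0.082,0,0,-1.36],[1,-0.082,0,0.03,-1.53],[1,-0.082,0,0.08,-1.571],[1,-0.082,0,0.12,-1.571],[1,-0.082,0,0.16,-1.571],[1,-0.082,0,0.19,-1.571],[1,-0.082,0,0.2,-1.571],[1,-0.082,0,0.201,-1.571]])

```text
time: 11.0
tool_pos: [0.5182, 0.0593, 0.0564]
tool_rot: [3.141, -0.002, -2.891]
contact_force: [-0.3, 0.4, 0.0]
opening: 0.0001
grip_force: 0.0
```

step_arm(plan=[[1,-0.0005,0.01,0,0],[1,-0.0005,0.015,0,0],[1,-0.0005,0.02,0,0],[1,-0.0005,0.026,0,0],[1,-0.0005,0.032,0,0],[1,-0.0005,0.038,0,0],[1,-0.0005,0.044,0,0],[1,-0.0005,0.05,0,0]])

```text
time: 12.0
tool_pos: [0.5068, 0.1082, 0.0572]
tool_rot: [3.142, 0.0, -2.891]
contact_force: [0.1, -2.5, 2.3]
opening: 0.0006
grip_force: 1.6
```

step_arm(plan=[[1,0,0.006,0,0],[1,0,0.012,0,0],[1,0,0.018,0,0],[1,0,0.024,0,0],[1,0,0.03,0,0],[1,0,0.034,0,0],[1,0,0.037,0,0]])

```text
time: 12.88
tool_pos: [0.4976, 0.144, 0.0572]
tool_rot: [3.142, -0.0, -2.891]
contact_force: [0.1, -2.4, 0.2]
opening: 0.0003
grip_force: 1.2
```

Run:
```python
from h import *
d=snap('wrist','w4.png'); np.save('pics/w4.npy',d,allow_pickle=True)
d=snap('top','t2.png'); np.save('pics/t2.npy',d,allow_pickle=True)
w=cv2.imread('pics/w4.png');t=cv2.imread('pics/t2.png')[130:270,180:380]
t=cv2.resize(t,(400,280),interpolation=cv2.INTER_CUBIC);w=cv2.resize(w,(400,300))
cv2.imwrite('pics/c4.png',np.vstack([w,t]))
```

```text
(no output)
```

View pics/c4.png

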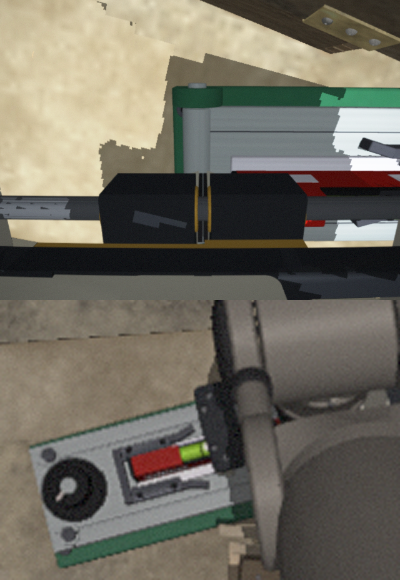

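The top picture (lower half) shows the level well inside the rails, its front a few mm short of the end stop. I'll push on in small steps until the force rises.

step_arm(plan=[[1,0,0.002,0,0],[1,0,0.004,0,0],[1,0,0.0055,0,0],[1,0,0.007,0,0],[1,0,0.007,0,0]])

```text
time: 13.6
tool_pos: [0.4959, 0.1507, 0.0572]
tool_rot: [3.141, -0.0, -2.891]
contact_force: [0.5, -1.7, 0.2]
opening: 0.0003
grip_force: 0.4
```

step_arm(plan=[[1,0,0.001,0,0],[1,0,0.002,0,0],[1,0,0.003,0,0],[1,0,0.004,0,0],[1,0,0.004,0,0]])

```text
time: 14.22
tool_pos: [0.4962, 0.1517, 0.0577]
tool_rot: [-3.137, 0.001, -2.891]
contact_force: [4.1, -16.9, 2.8]
opening: 0.0001
grip_force: 8.5
```

The force of 17 N shows the level is against the stop. I'll back off, lift, and work out from which hand yaw the wrist camera will see the vial during the knob grip.

step_arm(plan=[[1,0,-0.01,0,0],[1,0,-0.03,0,0],[1,0,-0.04,-0.02,0],[1,0,-0.04,-0.08,0],[1,0,-0.04,-0.14,0],[1,0,-0.04,-0.2,0],[-1,0,-0.04,-0.2,0]])

```text
time: 15.1
tool_pos: [0.507, 0.1161, 0.2621]
tool_rot: [-3.141, 0.01, -2.891]
contact_force: [0.1, -0.4, -1.5]
opening: 0.0065
grip_force: 0.0
```

Run:
```python
from h import *
d=np.load('pics/w4.npy',allow_pickle=True).item()
print(d['fx'],d['fy'],d['k1'],d['cx'],d['cy'])
T=np.array(d['T_tool_cam']); k=tb(105); v=tb(-20)
for z in (.062,.068):
  for yaw in np.arange(5.56,.2,-.2):
    Rt=Ro.from_euler('xyz',[np.pi,0,yaw]).as_matrix()
    Rw=Rt@T[:3,:3]; tw=Rt@T[:3,3]+np.r_[k,z]
    c=Rw.T@(np.r_[v,.09]-tw); a,b=c[0]/c[2],c[1]/c[2]; f=1+d['k1']*(a*a+b*b)
    u,w=d['cx']+d['fx']*a*f,d['cy']+d['fy']*b*f
    if -150<u<790 and -150<w<630: print(z,round(yaw,2),'px',u.round(),w.round(),'q6~',round(.55+1.571-yaw,2))
p=k; go(p[0],p[1],.26,4.963)
```

```text
417.1747108940379 417.1747108940379 -0.03416369637440703 324.2057778235923 234.77002184489112
0.062 5.56 px 570.0 1.0 q6~ -3.44
0.062 5.36 px 498.0 -47.0 q6~ -3.24
0.062 5.16 px 414.0 -78.0 q6~ -3.04
0.062 4.96 px 323.0 -88.0 q6~ -2.84
0.062 4.76 px 233.0 -77.0 q6~ -2.64
0.062 4.56 px 149.0 -46.0 q6~ -2.44
0.062 4.36 px 78.0 3.0 q6~ -2.24
0.062 4.16 px 23.0 63.0 q6~ -2.04
0.062 3.96 px -15.0 132.0 q6~ -1.84
0.062 3.76 px -34.0 202.0 q6~ -1.64
0.062 3.56 px -37.0 272.0 q6~ -1.44
0.062 3.36 px -26.0 338.0 q6~ -1.24
0.062 3.16 px -2.0 398.0 q6~ -1.04
0.062 2.96 px 31.0 451.0 q6~ -0.84
0.062 2.76 px 73.0 495.0 q6~ -0.64
0.062 2.56 px 120.0 531.0 q6~ -0.44
0.062 2.36 px 172.0 559.0 q6~ -0.24
0.062 2.16 px 228.0 578.0 q6~ -0.04
0.062 1.96 px 285.0 588.0 q6~ 0.16
0.062 1.76 px 342.0 590.0 q6~ 0.36
0.062 1.56 px 400.0 583.0 q6~ 0.56
0.062 1.36 px 456.0 568.0 q6~ 0.76
0.062 1.16 px 509.0 543.0 q6~ 0.96
0.062 0.96 px 559.0 511.0 q6~ 1.16
0.062 0.76 px 603.0 469.0 q6~ 1.36
0.062 0.56 px 640.0 420.0 q6~ 1.56
0.062 0.36 px 668.0 362.0 q6~ 1.76
0.068 5.56 px 559.0 6.0 q6~ -3.44
0.068 5.36 px 490.0
[... 287 characters left out ...]
0 q6~ -1.64
0.068 3.56 px -24.0 266.0 q6~ -1.44
0.068 3.36 px -13.0 330.0 q6~ -1.24
0.068 3.16 px 9.0 388.0 q6~ -1.04
0.068 2.96 px 41.0 439.0 q6~ -0.84
0.068 2.76 px 81.0 483.0 q6~ -0.64
0.068 2.56 px 127.0 518.0 q6~ -0.44
0.068 2.36 px 177.0 546.0 q6~ -0.24
0.068 2.16 px 231.0 564.0 q6~ -0.04
0.068 1.96 px 286.0 574.0 q6~ 0.16
0.068 1.76 px 342.0 576.0 q6~ 0.36
0.068 1.56 px 398.0 569.0 q6~ 0.56
0.068 1.36 px 452.0 554.0 q6~ 0.76
0.068 1.16 px 504.0 530.0 q6~ 0.96
0.068 0.96 px 552.0 498.0 q6~ 1.16
0.068 0.76 px 594.0 458.0 q6~ 1.36
0.068 0.56 px 630.0 409.0 q6~ 1.56
0.068 0.36 px 656.0 354.0 q6~ 1.76
t 15.1 shift [0.0025 0.253  0.0019] twist -1.5708 q [ 0.08  0.3   1.48  0.    1.35 -1.74]
```

step_arm(plan=[[0,0,0.06,0,-0.17],[0,0,0.12,0,-0.34],[0,0,0.18,0,-0.51],[0,0,0.24,0,-0.68],[0,0,0.308,0,-0.85],[0,0,0.308,0,-1.02],[0,0,0.308,0,-1.19],[0,0,0.308,0,-1.36],[0,0,0.308,0.03,-1.53],[0,0,0.308,0.06,-1.571],[0,0,0.308,0.06,-1.571],[0,0,0.308,0.06,-1.571]])

```text
time: 16.6
tool_pos: [0.4288, 0.4142, 0.1977]
tool_rot: [-3.141, 0.0, -1.321]
contact_force: [-0.4, -0.2, 0.2]
opening: 0.0459
grip_force: 0.0
```

Run:
```python
from h import *
d=snap('wrist','w5.png'); np.save('pics/w5.npy',d,allow_pickle=True)
s=observe(); print(s['tool_pos'],s['tool_rot'],s['qpos'],s['opening'])
```

```text
[0.42901876 0.41445535 0.19822724] [-3.14013064e+00  8.24351306e-04 -1.32099852e+00] [ 6.39592642e-01  4.94424133e-01  1.36370567e+00  2.15903295e-04
  1.28179726e+00 -2.75185857e+00] 0.04611790045666175
```

View pics/w5.png

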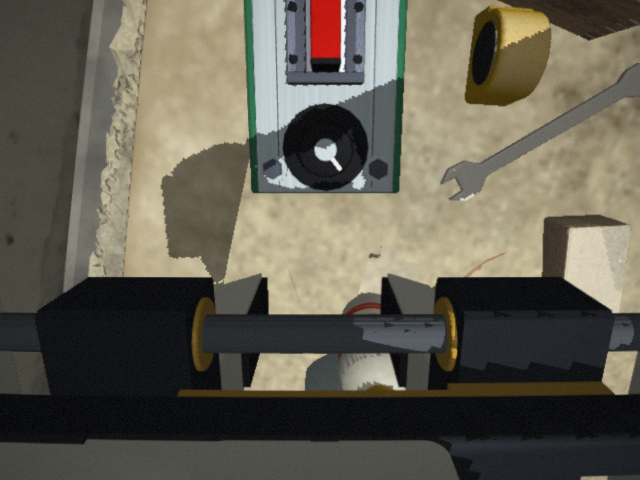

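The wrist view shows the knob skirt spanning columns 283–368 and rows 103–190, the level's front end in the shoe at about (325,70), and a bottle near the bottom centre. I'll compute the knob centre and check clearance to the bottle.

Run:
```python
from h import *
d=np.load('pics/w5.npy',allow_pickle=True).item()
M=np.array([[np.cos(TY),np.sin(TY)],[-np.sin(TY),np.cos(TY)]])
k=atz(d,325.5,146.5,.059)[:2]; print('knob',k,M@(k-o)*1000)
print('level front',M@(atz(d,326,68,.08)[:2]-o)*1000,'stop',[M@(atz(d,u,78,.058)[:2]-o)*1000 for u in(286,364)], 'bolts',[M@(atz(d,u,168,.055)[:2]-o)*1000 for u in(273,377)])
t=np.load('pics/t.npy',allow_pickle=True).item();e=np.load('pics/s.npy',allow_pickle=True).item()
for n,u,v in [('b1',140,267),('b1cap',125,263),('blue',75,255),('noz',90,237)]: print(n,dep(t,u,v).round(3), 'dist',np.linalg.norm(dep(t,u,v)[:2]-k).round(3))
P=[]
for c in (t,e):
  for v in range(0,480,2):
    for u in range(0,640,2):
      if c['range_z'][v,u]>0: P.append(dep(c,u,v))
P=np.array(P); r=np.linalg.norm(P[:,:2]-k,axis=1); m=(P[:,2]>.1)&(P[:,2]<.4)&(r<.16)
for p,q in sorted(zip(r[m],P[m].tolist()))[:40:4]: print(round(p,3),np.round(q,3), (M@(np.array(q[:2])-k)*1000).round())
go(k[0],k[1],.066,4.963)
```

```text
knob [0.4416474  0.36176987] [106.14212463  -0.1324508 ]
level front [57.09002821  0.14141746] stop [array([ 60.69439183, -26.74154505]), array([60.76043969, 25.86255113])] bolts [array([121.39103453, -37.73216107]), array([121.48802353,  36.76190022])]
b1 [0.363 0.489 0.105] dist 0.149
b1cap [0.369 0.505 0.135] dist 0.161
blue [0.377 0.559 0.213] dist 0.208
noz [0.405 0.536 0.211] dist 0.178
0.141 [0.376 0.487 0.101] [137.  33.]
0.145 [0.375 0.49  0.112] [141.  33.]
0.146 [0.365 0.486 0.103] [139.  44.]
0.147 [0.399 0.221 0.104] [-126.   76.]
0.147 [0.396 0.222 0.137] [-124.   79.]
0.148 [0.396 0.222 0.104] [-125.   79.]
0.148 [0.362 0.486 0.102] [140.  47.]
0.148 [0.392 0.222 0.117] [-123.   83.]
0.148 [0.396 0.221 0.12 ] [-126.   79.]
0.149 [0.375 0.495 0.109] [145.  31.]
t 16.65 shift [0.0543 0.001  0.1322] twist -0.0008 q [ 0.64  0.49  1.36  0.    1.28 -2.75]
```

step_arm(plan=[[0,0.03,0.001,0.01,0],[0,0.054,0.001,0.03,0],[0,0.054,0.001,0.08,0],[0,0.054,0.001,0.11,0],[0,0.054,0.001,0.125,0],[0,0.054,0.001,0.132,0],[0,0.054,0.001,0.132,0],[1,0.054,0.001,0.132,0],[1,0.054,0.001,0.132,0],[1,0.054,0.001,0.132,0],[1,0.054,0.001,0.132,0],[1,0.054,0.001,0.132,0]], grip_force=25)

```text
time: 18.15
tool_pos: [0.4416, 0.3619, 0.0661]
tool_rot: [-3.14, 0.001, -1.32]
contact_force: [-0.4, 0.6, 5.2]
opening: 0.0355
grip_force: 25.0
```

Gripped. Now I press down gently.

step_arm(plan=[[1,0,0,0.001,0],[1,0,0,0.002,0],[1,0,0,0.003,0],[1,0,0,0.003,0],[1,0,0,0.003,0]])

```text
time: 18.77
tool_pos: [0.4415, 0.3623, 0.0633]
tool_rot: [-3.139, 0.001, -1.32]
contact_force: [-1.3, 1.9, 6.3]
opening: 0.0354
grip_force: 25.0
```

step_arm(plan=[[1,0,0,0.0005,0],[1,0,0,0.001,0],[1,0,0,0.001,0]])

```text
time: 19.15
tool_pos: [0.4416, 0.3623, 0.063]
tool_rot: [-3.139, 0.001, -1.32]
contact_force: [-2.6, 1.7, 11.7]
opening: 0.0351
grip_force: 25.0
```

step_arm(plan=[[1,0,0,0,0.1],[1,0,0,0,0.2],[1,0,0,0,0.3],[1,0,0,0,0.4],[1,0,0,0,0.5],[1,0,0,0,0.6],[1,0,0,0,0.7],[1,0,0,0,0.78],[1,0,0,0,0.78],[1,0,0,0,0.78],[1,0,0,0,0.78],[1,0,0,0,0.78],[1,0,0,0,0.78],[1,0,0,0,0.78],[1,0,0,0,0.78],[1,0,0,0,0.78]])

```text
time: 21.15
tool_pos: [0.441, 0.3624, 0.063]
tool_rot: [3.142, 0.002, -2.1]
contact_force: [-4.3, 0.5, 13.1]
opening: 0.0354
grip_force: 25.0
```

Run:
```python
from h import *
d=snap('wrist','w6.png'); np.save('pics/w6.npy',d,allow_pickle=True)
w=cv2.imread('pics/w6.png')
a=cv2.resize(w[:200,:260],None,fx=3,fy=3,interpolation=cv2.INTER_CUBIC)
cv2.imwrite('pics/c6.png',a[:600,:780])
s=observe(); print(s['tool_pos'],s['tool_rot'],s['contact_force'],s['torque'],s['qpos'])
```

```text
[0.44104493 0.36240849 0.06295092] [ 3.14158990e+00  2.30769944e-03 -2.10043986e+00] [-4.25439482  0.98278461 13.09298499] [ 0.2537586   0.80872979 -0.03097362] [ 5.52985671e-01  5.97667861e-01  1.59993497e+00  1.34135192e-03
  9.41953397e-01 -2.05975134e+00]
```

View pics/c6.png

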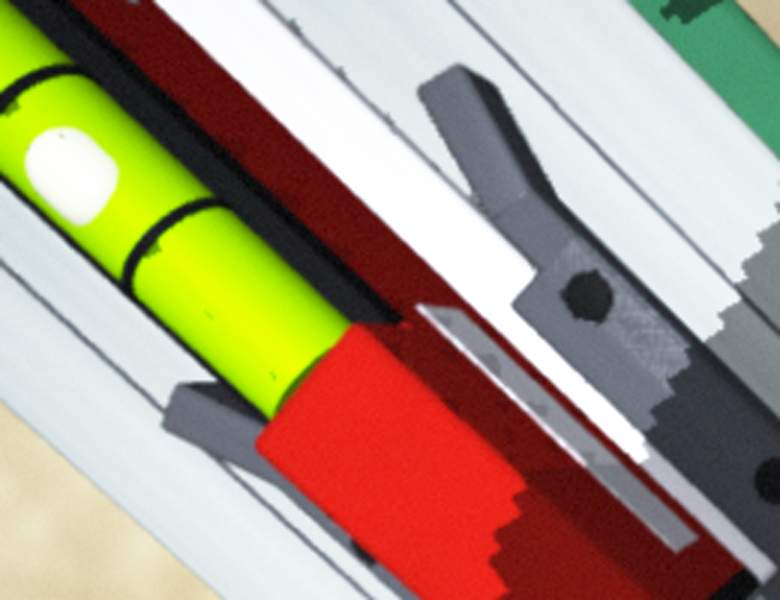

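The crop shows the bubble (centre about 70,175 in the enlarged crop) midway between the lines, which cross at its height near (5,95) and (140,240). Its offset is well under 1 mm, and 13 N is holding the foot seated. I'll let it settle for half a second, confirm the bubble is steady, then hand in.

step_arm(plan=[[1,0,0,0,0],[1,0,0,0,0],[1,0,0,0,0],[1,0,0,0,0]])

```text
time: 21.7
tool_pos: [0.4411, 0.3624, 0.063]
tool_rot: [-3.142, 0.002, -2.1]
contact_force: [-4.6, 1.3, 12.8]
opening: 0.0352
grip_force: 25.0
```

Run:
```python
from h import *
def bub(d):
    im=d['img'].astype(int); m=np.zeros((480,640),np.uint8); m[35:85,5:45]=(im[35:85,5:45].min(2)>170)*255
    n,l,s,c=cv2.connectedComponentsWithStats(m); i=1+np.argmax(s[1:,4]); return c[i],s[i,4]
a=np.load('pics/w6.npy',allow_pickle=True).item(); d=snap('wrist','w7.png')
s=observe(); print(bub(a),bub(d),s['contact_force'],s['grip_force'],s['tool_pos'])
for p in [(140/3,240/3),bub(d)[0]]: print(atz(d,*p,.0925)[:2])
p=atz(d,140/3,80,.0925)[:2]; b=atz(d,*bub(d)[0],.0925)[:2]; ax=np.array([np.cos(TY),np.sin(TY)])
print('bubble from knob-side line (want -9 mm):',(b-p)@ax*1000)
```

```text
(array([23.29117647, 57.38676471]), np.int32(680)) (array([23.25588235, 57.36176471]), np.int32(680)) [-4.25371719  1.8182236  13.29515009] 25.005237758159637 [0.44103953 0.36239935 0.06294963]
[0.47061859 0.24991261]
[0.47263179 0.24128579]
bubble from knob-side line (want -9 mm): -8.856675217198102
```

The bubble is steady and centred to within about 0.2 mm.

```bash
python3 -c "
from cell import *
print(hand_in())"
```

```text
the job is handed in; nothing more can be done
None
```

I slid the level home against the end stop and let go of it; the knob is gripped and pressed onto its seat at about 13 N, the bubble measured about 0.2 mm from centre, and the job is handed in (no verdict was returned).

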